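# Put the mixed-up canister lids back on their own canisters

## Task

The wooden lids of the three kitchen canisters have been mixed up, so none of them closes: put each lid back on the canister of its own shape, set down without dropping it and fully seated with its plug down in the mouth. The slate trivet is free for parking a lid on the way; leave the canisters standing where they are and do not knock over the pepper mill or the spice jars between them.

Things in the scene. Friction and masses are not known exactly. Their poses are not given: they have to be found in the camera images.
- lid_round: the round wooden lid: plate 96 mm in diameter, 12 mm thick; under it a plug 7 mm deep, 70 mm in diameter, that enters its canister's mouth with 5 mm play all round. On top a wooden bar grip along the lid's x: 56 long, 18 wide, 30 mm tall. Origin: centre of the bar, 15 mm above the plate's top, 34 mm above the plug's underside; z up. Loose, 0.14 kg. Starts lying on the square canister.
- lid_square: the square wooden lid: plate 76 x 76 mm, 12 mm thick; under it a plug 7 mm deep, 50 x 50 mm, that enters its canister's mouth with 5 mm play all round. On top a wooden bar grip along the lid's x: 56 long, 18 wide, 30 mm tall. Origin: centre of the bar, 15 mm above the plate's top, 34 mm above the plug's underside; z up. Loose, 0.14 kg. Starts lying on the oblong canister.
- lid_oblong: the oblong wooden lid: plate 116 mm (x) x 56 mm (y), 12 mm thick; under it a plug 7 mm deep, 90 mm (x) x 30 mm (y), that enters its canister's mouth with 5 mm play all round. On top a wooden bar grip along the lid's x: 56 long, 18 wide, 30 mm tall. Origin: centre of the bar, 15 mm above the plate's top, 34 mm above the plug's underside; z up. Loose, 0.14 kg. Starts lying on the round canister.
- canister_round: the round canister. White ceramic, body 116 mm in diameter. Origin: centre of its underside; z up. Central open mouth, 80 mm in diameter inside, collar wall 6 mm, rim 125 mm above the origin; with its own lid seated the centre of the lid's bar grip is 152 mm above the origin. Loose, about 1.1 kg.
- canister_square: the square canister. White ceramic, body 100 x 100 mm. Origin: centre of its underside; x and y square to its sides, z up. Central open mouth, 60 x 60 mm inside, collar wall 6 mm, rim 115 mm above the origin; with its own lid seated the centre of the lid's bar grip is 142 mm above the origin. Loose, about 1.1 kg.
- canister_oblong: the oblong canister. White ceramic, body 146 mm (x) x 84 mm (y). Origin: centre of its underside; x along its long side, z up. Central open mouth, 100 mm (x) x 40 mm (y) inside, collar wall 6 mm, rim 105 mm above the origin; with its own lid seated the centre of the lid's bar grip is 132 mm above the origin. Loose, about 1.1 kg.
- trivet: a bare dark-grey slate trivet lying on the counter, 150 x 150 x 8 mm, a free spot to park a lid; origin: centre of its underside, its top 8 mm higher. Fixed.
- mill: a dark wooden pepper mill, 56 mm in diameter and 150 mm tall, standing among the canisters; origin: centre of its foot. Loose; not part of the job.
- jar_a: a slim spice jar with a steel cap, 45 mm in diameter and 102 mm tall, standing among the canisters; origin: centre of its foot. Loose; not part of the job.
- jar_b: a squat spice jar with a black cap, 60 mm in diameter and 68 mm tall, standing among the canisters; origin: centre of its foot. Loose; not part of the job.
Not all that is in view belongs to the job. What is shaped like the lid_round but green or pink is not meant.

How it is judged:
At the end, for the whole second after the job is handed in: Each lid is on the canister of its own shape with its plug in the mouth: bar-grip centre within 10 mm of the canister's axis, height within 3 mm of fully seated, level within 0.06 rad; all canisters upright, all lids released and at rest (horizontal distance between lid_round and canister_round below 0.01 m and z of lid_round in the frame of canister_round between 0.147 and 0.155 m and angle between each of lid_round, lid_square, lid_oblong's own z axis and vertical below 0.06 rad and horizontal distance between lid_square and canister_square below 0.01 m and z of lid_square in the frame of canister_square between 0.137 and 0.145 m and horizontal distance between lid_oblong and canister_oblong below 0.01 m and z of lid_oblong in the frame of canister_oblong between 0.127 and 0.135 m and angle between each of canister_round, canister_square, canister_oblong's own z axis and vertical below 0.05 rad and linear speed of each of lid_round, lid_square, lid_oblong below 0.02 m/s); the robot touches nothing.
It fails at once if the pepper mill or a spice jar is knocked over (angle between any of mill, jar_a, jar_b's own z axis and vertical above 0.5 rad).
It fails at once if a canister is pushed more than 40 mm from its place or tipped (distance of any of canister_round, canister_square, canister_oblong from where it was at the start of the episode above 0.04 m or angle between any of canister_round, canister_square, canister_oblong's own z axis and vertical above 0.3 rad).
It fails at once if a lid is dropped (falls more than about 15 mm out of the fingers) ((linear speed of lid_round above 0.55 m/s and contact force between the fingers and lid_round below 0.1 N) or (linear speed of lid_square above 0.55 m/s and contact force between the fingers and lid_square below 0.1 N) or (linear speed of lid_oblong above 0.55 m/s and contact force between the fingers and lid_oblong below 0.1 N)).
It also fails if it takes over 115 s, if anything falls off the work surface, if the arm or the gripper's body presses on something with over 40 N, if the wrist force passes 120 N, or if a joint passes its speed limit or range.

## Robot

A 7-joint arm with a two-finger parallel gripper is mounted at the origin on the work surface. World frame = base frame: x ahead of the robot, y to its left, z up, the work surface at z = 0. Lengths are in m, angles in rad, forces in N, time in s.
With the tool pointing down it reaches from about 0.4 to 0.875 m from the base axis. Payload 19.3 kg.
Tool frame: the origin (TCP) lies at the centre of the arm's flange, where the gripper is bolted on; the fingertips stand 173 mm ahead of it and the grasp point (between the pads) lies 155 mm ahead of it (arm.pinch_z is the distance from the TCP to the grasp point, in m); z points along the fingers, y is the line along which they close (so a half turn about z gives the same grasp; the last joint's range is limited). The gripper opens to 85 mm and grips with 20 to 120 N. Pads are 22 mm wide; open, the fingers measure 114 mm over their backs; the gripper's body (76 mm by 85 mm) begins 54 mm behind the grasp point. The pads swing forward as they close: fully open they stand 13 mm farther back than shut.
Start: joints at [1.203, 0.521, -0.036, 1.599, 0.021, 1.021, -0.113], TCP at [0.183, -0.597, 0.405] pointing down, gripper open.
Joint ranges: [-2.91, 2.91], [-0.3, 2.13], [-1.5, 1.42], [0.17, 2.43], [-1.26, 4.41], [0.16, 1.93], [-2.52, 2.52]. Speed limits (rad/s): [1.89, 1.89, 2.39, 2.39, 3.01, 3.01, 3.01].

## Interface

Orientations are given as a unit quaternion [w, x, y, z].
In Python, from workcell import arm gives the robot as it stands.
- The arm moves only by the tool step_arm, never from a script. Its argument "moves" is a list of rows, each a list of 3 entries, a list of its own where there are three numbers: the shift along the tool's x, y, z scaled (see below), then the turn, a rotation vector about the tool's x, y, z scaled (see below), then the opening, from 0 (shut) to 1 (fully open). A call has 1 to 8 rows; each row is the pose to reach, as a shift and turn from the pose commanded when the call began, along the tool's axes at that moment; what a row does not reach only later rows make up. The controller multiplies each number of a shift by 0.1 m and each number of a turn by pi/2 rad. A row lasts 1/10 s, in which the tool goes at most 50 mm and 8.59 degrees, less where a joint would pass 70% of its speed; a pose out of reach is approached as far as the arm can. A call with a number of a shift or a turn outside -1 to 1 is refused whole. A call with a gripper value outside its range is refused whole. The fingers move at their own pace and stop on an object; "newtons" is the grip in N (left out, the last holds). Time passes only in rows, so rows that repeat a pose let the fingers close. It gives the time, the measured TCP pose, the force, the opening and the grip force at its end, in the units of the state.
- arm.get_state(): the state, without advancing time (a new reading comes with each control period).
- arm.snapshot(name): name is "scene" or "side" or "wrist"; returns a dict with "frame" (384x512x3 uint8, red, green, blue), "z_map" (384x512 float32, m along the optical axis (not along the pixel's ray), 0 where there is no reading), "vfov" (degrees; the focal length in pixels is half the picture's height over the tangent of half this angle, whatever the lens; pixels are square), "cx", "cy" (the principal point, pixels), "position" and "orientation" of the camera in the world. Camera axes: x right, y down, z forward; pixel columns grow to the right and rows downward; lengths in m; the calibration is good to about 2 mm. A picture is of the moment at which its call begins.
- arm.job_done(): hands the job in; it is judged then, once.
The state is a dict: "time": time; "joints": joint angles; "joint_vel": joint speeds; "tau": joint torques, N m; "ee_pos": TCP position; "eef_rot": TCP orientation; "force": force on the tool from outside, world axes, zero at the start; "ft_torque": the same for the moment, N m; "finger_gap": opening from 0.0 (shut) to 1.0 (fully open); "grasp_force": force on a finger pad.
Only numpy, scipy, OpenCV 4.12 (cv2) and the standard library are available. Lean on these libraries where they do the work, as an engineer would, in place of code of your own. Each camera call takes 0.05 s, during which the arm holds its last target. There are 200 camera calls.

## Working session

There is one attempt and no reset: what is moved stays moved. The work goes in short steps, Python scripts to look and compute and a tool call to move; the robot and the scene stay as the last step left them, time stands still between calls to the robot, and variables do not carry over. Pictures are saved under pics/ and viewed, at most 14 in all, crops included, and the job is handed in when it is done.

Besides the shell and the picture viewer there is one more tool, called after ">>>" in YAML: its name, and indented under it one key for each argument. step_arm: Moves the arm, as the interface text tells. Shifts and turns lie within -1 to 1; 1 stands for 0.1 m of shift or pi/2 rad of turn. Its arguments: {"type":"object","properties":{"moves":{"type":"array"},"newtons":{"type":"number"}},"required":["moves"]}

```bash
mkdir -p pics; cat > h.py <<'E'
import numpy as np, cv2
from scipy.spatial.transform import Rotation as R
from workcell import arm
def quat(q): return R.from_quat([q[1],q[2],q[3],q[0]])
def snap(n,save=None):
    s=arm.snapshot(n); f=s['frame'].shape[0]/2/np.tan(np.radians(s['vfov'])/2)
    z=s['z_map']; v,u=np.mgrid[:z.shape[0],:z.shape[1]]
    c=np.dstack([(u-s['cx'])/f*z,(v-s['cy'])/f*z,z])
    P=c@quat(s['orientation']).as_matrix().T+np.array(s['position']); P[z==0]=np.nan
    if save: cv2.imwrite('pics/'+save,s['frame'][:,:,::-1])
    return s,P
E
python3 - <<'E'
from h import *
for n in ['scene','side']:
    s,P=snap(n,n+'0.png'); print(n,s['position'],s['orientation'],s['vfov'],np.nanmin(s['z_map']))
print(arm.get_state())
E
```

```text
scene [1.0058089  0.54176017 1.1452143 ] [-0.11333768  0.31615755  0.88826052 -0.31335639] 45.45522359004504 0.0
side [0.32459873 0.77467538 0.80887867] [ 0.04256601 -0.08654251  0.8894538  -0.44673309] 57.265583702627225 0.0
{'time': 0.1, 'joints': array([ 1.20281195,  0.52196724, -0.03632843,  1.5999025 ,  0.02120153,
        1.0210959 , -0.11281473]), 'joint_vel': array([ 9.11522118e-06,  1.28233750e-03, -8.60546796e-04, -7.75594880e-04,
        1.62313885e-04,  1.06650846e-04,  4.85232004e-04]), 'tau': array([ 7.07002881e-03, -9.28479910e+01,  1.98618606e+00, -3.70532191e+01,
        1.84354495e-02,  5.28543562e-03,  1.36909180e-04]), 'ee_pos': array([ 0.1833266 , -0.59739681,  0.40419256]), 'eef_rot': array([-4.82296166e-04,  9.88937748e-01,  1.48330330e-01, -1.06898924e-04]), 'force': array([0.49046267, 0.58260897, 0.26550404]), 'ft_torque': array([-0.02299972,  0.05272012, -0.00887364]), 'grasp_force': 0.0, 'finger_gap': 0.9987256002744647}
```

View pics/scene0.png

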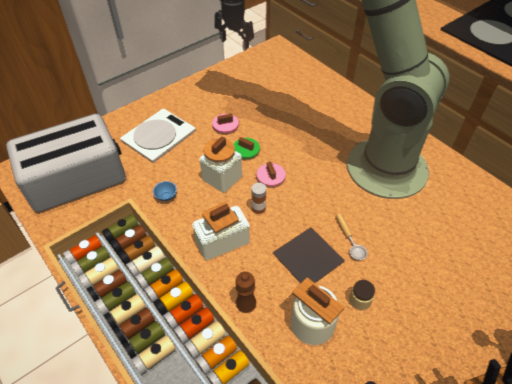

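View pics/side0.png

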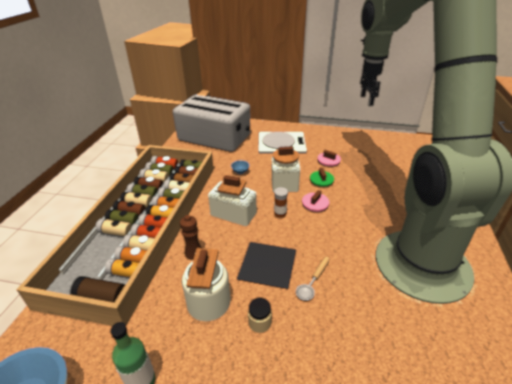

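The scene view shows the square canister with the round lid at (220,160), the oblong canister with the square lid at (220,225), and the round canister with the oblong lid at (315,310). The trivet is at (308,256), the mill at (245,290), and the jars at (259,197) and (363,292). Next I'll measure by depth.

```bash
cat >> h.py <<'E'
def rect(p):  # min area rect of xy points, in mm
    (c,wh,a)=cv2.minAreaRect((p[:,:2]*1000).astype(np.float32)); 
    if wh[0]<wh[1]: wh=wh[::-1]; a+=90
    return np.round(c,1),np.round(wh,1),round((a+90)%180-90,1)
def blobs(m,P,minn=25):
    n,l,st,_=cv2.connectedComponentsWithStats(m.astype(np.uint8),connectivity=4)
    return [P[l==i] for i in range(1,n) if st[i,4]>=minn]
E
python3 - <<'E'
from h import *
import warnings; warnings.filterwarnings('ignore')
for n in ['scene','side']:
    s,P=snap(n); hsv=cv2.cvtColor(s['frame'],cv2.COLOR_RGB2HSV).astype(int)
    Z=P[:,:,2]; print(n,'table z',np.nanmedian(Z[(Z<.02)&(Z>-.02)]))
    # normals: keep upward-facing surface
    g=np.cross(np.gradient(cv2.medianBlur(P.astype(np.float32)[:,:,0],5),axis=1)[...,None]*[1,0,0]+np.gradient(P,axis=1)*[0,1,1],np.gradient(P,axis=0)); 
    nz=np.abs(g[...,2])/np.linalg.norm(g,axis=2)
    roi=(P[:,:,0]>.2)&(P[:,:,0]<.95)&(P[:,:,1]>-.5)&(P[:,:,1]<.6)
    for b in blobs(roi&(Z>.03)&(Z<.25),P,60):
        print('obj',len(b),rect(b),'z',np.percentile(b[:,2],[2,50,98]).round(3))
    S=hsv[...,1];V=hsv[...,2];H=hsv[...,0]
    wood=roi&(Z>.09)&(Z<.21)&(S>110)
    for b in blobs(wood,P,60):
        hi=np.percentile(b[:,2],99); t=b[b[:,2]>hi-.006]; pl=b[(b[:,2]<hi-.024)&(b[:,2]>hi-.036)]
        print(' wood',len(b),'top',hi.round(4),'bar',rect(t),len(t),'plate',rect(pl),len(pl),np.linalg.lstsq(np.c_[pl[:,:2],np.ones(len(pl))],pl[:,2],rcond=None)[0].round(3))
    tr=roi&(Z<.02)&(Z>.003)&(V<75)&(S<80)
    for b in blobs(tr,P,200): print(' trivet',len(b),rect(b),np.median(b[:,2]))
E
```

```text
scene table z 0.0010603269993780806
obj 1493 (array([ 462.5, -315.1]), array([103.7, 100.6]), -75.8) z [0.033 0.104 0.165]
obj 117 (array([ 322.6, -361.7]), array([55.6, 24.5]), -74.6) z [0.031 0.046 0.054]
obj 224 (array([ 735.3, -494.5]), array([38.5, 11.1]), -0.1) z [0.035 0.091 0.148]
obj 101 (array([ 335.6, -212.8]), array([55.6, 18.8]), 66.1) z [0.031 0.048 0.054]
obj 354 (array([ 449.7, -136.4]), array([46.7, 43.9]), 71.7) z [0.033 0.088 0.106]
obj 13313 (array([854.1, -18. ]), array([691.4, 191.7]), -89.9) z [0.033 0.057 0.087]
obj 2006 (array([ 610.1, -110. ]), array([147.3,  86.8]), -10.9) z [0.033 0.094 0.154]
obj 579 (array([680.5,  92.2]), array([47.7, 47.1]), 13.0) z [0.032 0.122 0.151]
obj 2182 (array([583.1, 248. ]), array([116.2, 110.3]), -80.9) z [0.037 0.137 0.175]
obj 496 (array([436. , 279.7]), array([58. , 57.5]), 52.7) z [0.032 0.067 0.072]
obj 754 (array([828.1, 213.2]), array([98.4, 42.6]), 0.4) z [0.039 0.056 0.063]
obj 129 (array([477.1, 594.1]), array([49.1, 16.1]), -21.4) z [0.19  0.195 0.246]
 wood 591 top 0.1665 bar (array([ 460.5, -317. ]), array([54.4
[... 1738 characters left out ...]
-109.7]), array([53.8, 19.9]), -4.4) 63 plate (array([ 606.6, -109.7]), array([78.1, 73.6]), 85.7) 223 [ 0.008 -0.026  0.117]
 wood 338 top 0.1511 bar (array([679.4,  94.1]), array([15.7, 15.5]), -13.1) 27 plate (array([672.9, 103.8]), array([47.5, 22.1]), 34.3) 50 [ 0.053 -0.05   0.092]
 wood 917 top 0.1759 bar (array([580.7, 249.6]), array([54.4, 18.5]), -83.2) 141 plate (array([580.7, 248.5]), array([118.3,  56.3]), -82.4) 678 [ 0.003 -0.003  0.144]
 wood 192 top 0.203 bar (array([647.8, 465.6]), array([7.9, 0.4]), -65.8) 7 plate (array([653.9, 475.9]), array([23.6,  9.6]), 53.1) 39 [-0.088  0.037  0.213]
 trivet 1768 (array([449.,  96.]), array([144.7, 140.5]), 88.3) 0.008720961974854446
```

>>> step_arm:
  moves:
    - [[0.5,-0.3,0],[0,0,-0.03],1]
    - [[1,-0.6,0],[0,0,-0.03],1]
    - [[1,-0.6,0],[0,0,-0.03],1]
  newtons: 40

```text
time: 0.5
ee_pos: [0.2647, -0.5075, 0.4047]
eef_rot: [-0.001, 0.985, 0.174, 0.001]
force: [1.0, -1.1, 0.4]
finger_gap: 1.003
grasp_force: 0.0
```

>>> step_arm:
  moves:
    - [[0.5,-0.3,0],[0,0,0],1]
    - [[1,-0.6,0],[0,0,0],1]
    - [[1,-0.6,0],[0,0,0],1]

```text
time: 0.8
ee_pos: [0.3381, -0.417, 0.4048]
eef_rot: [-0.0, 0.985, 0.174, 0.001]
force: [-1.3, -0.4, -0.2]
finger_gap: 0.998
grasp_force: 0.0
```

>>> step_arm:
  moves:
    - [[0.5,-0.3,0],[0,0,0],1]
    - [[1,-0.5,0],[0,0,0],1]
    - [[1,-0.5,0],[0,0,0],1]
    - [[1,-0.5,0],[0,0,0],1]

```text
time: 1.2
ee_pos: [0.4138, -0.3382, 0.4047]
eef_rot: [-0.0, 0.985, 0.173, 0.0]
force: [-0.6, -0.6, 0.9]
finger_gap: 1.0
grasp_force: 0.0
```

```bash
cat >> h.py <<'E'
def to(x,y,z,yaw):  # units for a move to TCP pose (mm, deg), yaw = direction of tool x, mod 180
    st=arm.get_state(); r=quat(st['eef_rot']); d=r.inv().apply(np.array([x,y,z])/1000-st['ee_pos'])
    tx=r.as_matrix()[:,0]; cur=np.degrees(np.arctan2(tx[1],tx[0])); dy=(yaw-cur+90)%180-90
    print('at',(st['ee_pos']*1000).round(1),'yaw',cur.round(1),'tilt',r.as_matrix()[:2,2].round(4),'q7',st['joints'][6].round(2),'t',round(st['time'],2),'| shift',(d*10).round(3),'turn z',round(-dy/90,3),'alt',round((-dy/90+4)%4-2,3))
E
python3 - <<'E'
from h import *
s,P=snap('wrist','w1.png'); print(s['position'],s['vfov'],s['cx'],s['cy'])
to(461,-315,405,20)
E
```

```text
[ 0.48570268 -0.31259493  0.37232254] 70.09422162909487 258.2058242658346 194.1223710696574
at [ 412.5 -339.6  404.6] yaw 19.8 tilt [-0.0003 -0.    ] q7 -0.71 t 1.25 | shift [ 0.539 -0.067 -0.004] turn z -0.002 alt 1.998
```

View pics/w1.png

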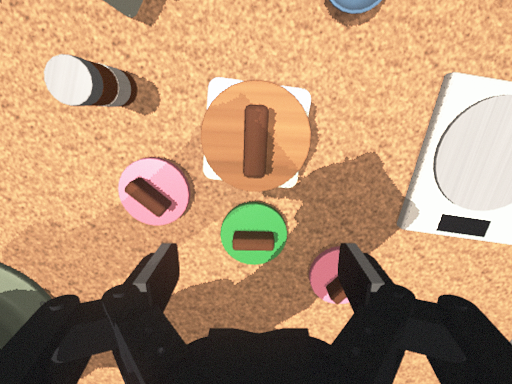

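The wrist view shows the round lid at (256,135) with its bar almost vertical in the image, and the white corners of the square canister around it, turned slightly. I'll measure both with wrist depth.

```bash
cat >> h.py <<'E'
def look(x,y,r=.1,save=None):  # wrist view: bar, plate and canister outlines near x,y (m)
    s,P=snap('wrist',save); Z=P[...,2]; roi=np.hypot(P[...,0]-x,P[...,1]-y)<r
    hsv=cv2.cvtColor(s['frame'],cv2.COLOR_RGB2HSV).astype(int); S,V=hsv[...,1],hsv[...,2]
    w=P[roi&(Z>.03)&(Z<.22)&(S>100)]
    if len(w)>200:
        hi=np.percentile(w[:,2],98); pl=w[(w[:,2]<hi-.024)&(w[:,2]>hi-.036)]
        t=max(blobs(roi&(Z>hi-.006)&(Z<hi+.006)&(S>60),P,10),key=len)
        print('top',hi.round(4),'bar',rect(t),'plate',rect(pl),'c',(cv2.minEnclosingCircle((pl[:,:2]*1000).astype(np.float32))))
    c=P[roi&(Z>.06)&(Z<.135)&(S<60)&(V>110)]
    if len(c)>100: print('ceramic',rect(c),len(c),'zmax',np.percentile(c[:,2],[50,99]).round(4)); top=c[c[:,2]>np.percentile(c[:,2],99)-.008]; print('  collar',rect(top))
    return s,P
E
python3 -c "
from h import *
look(.461,-.315,.085)
to(461,-315,405,20)"
```

```text
top 0.1632 bar (array([ 461.7, -318.6]), array([55.6, 18. ]), 17.6) plate (array([ 461.8, -318.4]), array([94.3, 93.8]), -24.6) c ((461.3908996582031, -318.80108642578125), 47.99193572998047)
ceramic (array([ 460.4, -317.8]), array([99.6, 99.1]), 12.9) 1014 zmax [0.0989 0.1321]
  collar (array([ 453.4, -333.2]), array([94.9, 61.7]), -29.8)
at [ 411.8 -340.4  404.6] yaw 19.7 tilt [-0.0005 -0.0003] q7 -0.71 t 1.3 | shift [ 0.549 -0.073 -0.004] turn z -0.003 alt 1.997
```

```bash
python3 -c "
from h import *
to(461,-317.5,310,18)"
```

```text
at [ 411.8 -340.4  404.6] yaw 19.7 tilt [-0.0005 -0.0003] q7 -0.71 t 1.3 | shift [ 0.541 -0.049  0.946] turn z 0.019 alt -1.981
```

>>> step_arm:
  moves:
    - [[0.54,-0.05,0],[0,0,0.02],1]
    - [[0.54,-0.05,0],[0,0,0.02],1]
    - [[0.54,-0.05,0.3],[0,0,0.02],1]
    - [[0.54,-0.05,0.6],[0,0,0.02],1]
    - [[0.54,-0.05,0.8],[0,0,0.02],1]
    - [[0.54,-0.05,0.95],[0,0,0.02],1]
    - [[0.54,-0.05,0.95],[0,0,0.02],1]
    - [[0.54,-0.05,0.95],[0,0,0.02],1]

```text
time: 2.1
ee_pos: [0.461, -0.3176, 0.31]
eef_rot: [0.0, 0.988, 0.155, -0.0]
force: [-0.3, 0.1, 0.6]
finger_gap: 1.0
grasp_force: 0.0
```

```bash
python3 -c "
from h import *
to(461,-317.5,310,18); look(.461,-.3175,.085,'w2.png')"
```

```text
at [ 461.  -317.6  310. ] yaw 17.9 tilt [-0.0003 -0.0001] q7 -0.85 t 2.1 | shift [ 0.    -0.001  0.   ] turn z -0.001 alt 1.999
top 0.203 bar (array([ 451.5, -255.5]), array([19.6,  6.3]), 78.8) plate (array([ 461.1, -318.3]), array([112.9,  23. ]), -72.6) c ((467.7171630859375, -316.21075439453125), 56.447853088378906)
ceramic (array([ 495. , -308.9]), array([101.2,  36.8]), -71.1) 3690 zmax [0.0982 0.105 ]
  collar (array([ 494.3, -309.9]), array([95.2, 30.9]), -73.5)
```

Position is accurate. Close, then lift and go towards the trivet.

>>> step_arm:
  moves:
    - [[0,0,0],[0,0,0],0.1]
    - [[0,0,0],[0,0,0],0]
    - [[0,0,0],[0,0,0],0]
    - [[0,0,0],[0,0,0],0]
    - [[0,0,0],[0,0,0],0]
    - [[0,0,0],[0,0,0],0]

```text
time: 2.75
ee_pos: [0.4616, -0.3167, 0.31]
eef_rot: [0.0, 0.988, 0.156, 0.0]
force: [-1.8, 0.3, 5.5]
finger_gap: 0.203
grasp_force: 39.4
```

>>> step_arm:
  moves:
    - [[0,0,-0.1],[0,0,0],0]
    - [[0,0,-0.3],[0,0,0],0]
    - [[0,0,-0.6],[0,0,0],0]
    - [[0,0,-0.9],[0,0,0],0]
    - [[0,0,-0.95],[0,0,0],0]
    - [[0,0,-0.95],[0,0,0],0]

```text
time: 3.35
ee_pos: [0.4615, -0.3167, 0.4058]
eef_rot: [0.001, 0.988, 0.156, 0.001]
force: [0.4, 0.4, -2.1]
finger_gap: 0.203
grasp_force: 39.3
```

```bash
python3 - <<'E'
from h import *
to(449,94,405,18)
for n in ['scene','side']:
    s,P=snap(n,n+'1.png'); Z=P[...,2]; hsv=cv2.cvtColor(s['frame'],cv2.COLOR_RGB2HSV).astype(int)
    c=P[(np.hypot(P[...,0]-.4605,P[...,1]+.316)<.08)&(Z>.1)&(Z<.122)]
    print(n,'collar',rect(c),len(c),np.percentile(c[:,2],[50,98]))
    t=P[(np.hypot(P[...,0]-.449,P[...,1]-.095)<.12)&(Z<.02)&(Z>.0)&(hsv[...,2]<90)&(hsv[...,1]<110)]
    print('trivet',rect(t),len(t))
E
```

```text
at [ 461.5 -316.7  405.8] yaw 18.0 tilt [ 0.0015 -0.0009] q7 -0.83 t 3.35 | shift [ 1.147 -3.945  0.004] turn z -0.0 alt 2.0
scene collar (array([ 462.4, -313.5]), array([98.3, 96.6]), -74.1) 462 [0.10811061 0.11979106]
trivet (array([450.5,  92.1]), array([146. , 144.8]), -2.0) 1998
side collar (array([ 459.9, -309.1]), array([93.3, 89.9]), 14.2) 299 [0.10654491 0.11684928]
trivet (array([449. ,  94.7]), array([147.7, 142.5]), 88.3) 1854
```

>>> step_arm:
  moves:
    - [[0.15,-0.5,0],[0,0,0],0]
    - [[0.29,-1,0],[0,0,0],0]
    - [[0.29,-1,0],[0,0,0],0]

```text
time: 3.75
ee_pos: [0.4582, -0.2074, 0.4038]
eef_rot: [-0.001, 0.987, 0.159, -0.001]
force: [-0.1, -0.9, -1.1]
finger_gap: 0.203
grasp_force: 39.7
```

>>> step_arm:
  moves:
    - [[0.15,-0.5,0],[0,0,0],0]
    - [[0.29,-1,0],[0,0,0],0]
    - [[0.29,-1,0],[0,0,0],0]

```text
time: 4.05
ee_pos: [0.4547, -0.1034, 0.4039]
eef_rot: [-0.001, 0.987, 0.159, -0.001]
force: [0.2, -0.6, -1.4]
finger_gap: 0.201
grasp_force: 39.9
```

>>> step_arm:
  moves:
    - [[0.15,-0.5,0],[0,0,0],0]
    - [[0.29,-1,0],[0,0,0],0]
    - [[0.29,-1,0],[0,0,0],0]

```text
time: 4.35
ee_pos: [0.4513, 0.0007, 0.404]
eef_rot: [-0.001, 0.987, 0.159, -0.0]
force: [0.1, -2.1, -0.7]
finger_gap: 0.202
grasp_force: 40.1
```

>>> step_arm:
  moves:
    - [[0.15,-0.5,0],[0,0,0],0]
    - [[0.28,-0.95,0],[0,0,0],0]
    - [[0.28,-0.95,0],[0,0,0],0]
    - [[0.28,-0.95,0.3],[0,0,0],0]
    - [[0.28,-0.95,0.6],[0,0,0],0]
    - [[0.28,-0.95,0.9],[0,0,0],0]
    - [[0.28,-0.95,1],[0,0,0],0]
    - [[0.28,-0.95,1],[0,0,0],0]

```text
time: 5.15
ee_pos: [0.4488, 0.0945, 0.3035]
eef_rot: [0.0, 0.988, 0.156, -0.002]
force: [0.9, 0.3, -0.6]
finger_gap: 0.204
grasp_force: 40.1
```

```bash
python3 -c "
from h import *
to(449,94,203,18)
s,P=snap('side'); b=P[(np.hypot(P[...,0]-.449,P[...,1]-.094)<.08)&(P[...,2]>.07)&(P[...,2]<.14)]
h=np.histogram(b[:,2],bins=np.arange(.07,.145,.005)); print(h)"
```

```text
at [448.8  94.5 303.5] yaw 18.0 tilt [-0.0032 -0.0006] q7 -1.8 t 5.15 | shift [0.004 0.006 1.005] turn z -0.0 alt 2.0
(array([  0,   0,   0,   0,   0,   0,   0,   0,   0,  19,  43, 411,  45,
        26]), array([0.07 , 0.075, 0.08 , 0.085, 0.09 , 0.095, 0.1  , 0.105, 0.11 ,
       0.115, 0.12 , 0.125, 0.13 , 0.135, 0.14 ]))
```

>>> step_arm:
  moves:
    - [[0,0,0.3],[0,0,0],0]
    - [[0,0,0.6],[0,0,0],0]
    - [[0,0,0.8],[0,0,0],0]
    - [[0,0,0.92],[0,0,0],0]
    - [[0,0,0.96],[0,0,0],0]
    - [[0,0,0.98],[0,0,0],0]
    - [[0,0,0.99],[0,0,0],0]
    - [[0,0,0.99],[0,0,0],0]

```text
time: 6.0
ee_pos: [0.4494, 0.0945, 0.2064]
eef_rot: [-0.0, 0.988, 0.156, 0.001]
force: [0.2, 0.3, -1.6]
finger_gap: 0.203
grasp_force: 40.2
```

>>> step_arm:
  moves:
    - [[0,0,0.01],[0,0,0],0]
    - [[0,0,0.02],[0,0,0],0]
    - [[0,0,0.02],[0,0,0],0]

```text
time: 6.3
ee_pos: [0.4491, 0.0945, 0.2038]
eef_rot: [-0.0, 0.988, 0.156, 0.0]
force: [0.2, -0.4, -2.1]
finger_gap: 0.204
grasp_force: 40.2
```

>>> step_arm:
  moves:
    - [[0,0,0.01],[0,0,0],0]
    - [[0,0,0.02],[0,0,0],0]
    - [[0,0,0.02],[0,0,0],0]

```text
time: 6.6
ee_pos: [0.4491, 0.0946, 0.2029]
eef_rot: [0.0, 0.988, 0.156, 0.0]
force: [-9.1, -1.3, 41.1]
finger_gap: 0.203
grasp_force: 46.1
```

>>> step_arm:
  moves:
    - [[0,0,-0.01],[0,0,0],0]
    - [[0,0,-0.01],[0,0,0],0.6]
    - [[0,0,-0.01],[0,0,0],1]
    - [[0,0,-0.01],[0,0,0],1]
    - [[0,0,-0.01],[0,0,0],1]
    - [[0,0,-0.01],[0,0,0],1]

```text
time: 7.2
ee_pos: [0.4491, 0.0945, 0.2026]
eef_rot: [-0.0, 0.988, 0.156, -0.0]
force: [0.1, 0.8, -0.5]
finger_gap: 0.998
grasp_force: 0.0
```

>>> step_arm:
  moves:
    - [[0,0,-0.2],[0,0,0],1]
    - [[0,0,-0.6],[0,0,0],1]
    - [[0,0,-1],[0,0,0],1]
    - [[0,0,-1],[0,0,0],1]

```text
time: 7.6
ee_pos: [0.45, 0.0947, 0.3067]
eef_rot: [-0.0, 0.988, 0.156, 0.003]
force: [0.6, 0.4, -0.9]
finger_gap: 1.002
grasp_force: 0.0
```

>>> step_arm:
  moves:
    - [[0,0,-0.5],[0,0,0],1]
    - [[0,0,-1],[0,0,0],1]
    - [[0,0,-1],[0,0,0],1]

```text
time: 7.9
ee_pos: [0.45, 0.0949, 0.4076]
eef_rot: [-0.0, 0.988, 0.156, 0.004]
force: [0.3, -0.7, -1.1]
finger_gap: 1.0
grasp_force: 0.0
```

```bash
python3 -c "
from h import *
to(560,-110,405,-2);to(608,-111,405,-2)"
```

```text
at [450.   94.9 407.6] yaw 17.9 tilt [0.0075 0.0017] q7 -1.72 t 7.9 | shift [0.415 2.288 0.031] turn z 0.222 alt -1.778
at [450.   94.9 407.6] yaw 17.9 tilt [0.0075 0.0017] q7 -1.72 t 7.9 | shift [0.869 2.446 0.034] turn z 0.222 alt -1.778
```

>>> step_arm:
  moves:
    - [[0.08,0.5,0],[0,0,0],1]
    - [[0.15,1,0],[0,0,0],1]
    - [[0.15,1,0],[0,0,0],1]

```text
time: 8.2
ee_pos: [0.4957, -0.0014, 0.4019]
eef_rot: [0.001, 0.988, 0.153, -0.0]
force: [0.3, 0.8, 0.6]
finger_gap: 1.002
grasp_force: 0.0
```

>>> step_arm:
  moves:
    - [[0.08,0.5,0],[0,0,0.08],1]
    - [[0.15,0.9,0.03],[0,0,0.16],1]
    - [[0.15,0.9,0.03],[0,0,0.22],1]
    - [[0.15,0.9,0.03],[0,0,0.22],1]
    - [[0.15,0.9,0.03],[0,0,0.22],1]

```text
time: 8.7
ee_pos: [0.5361, -0.0762, 0.3993]
eef_rot: [-0.0, 1.0, -0.014, -0.0]
force: [1.2, 0.0, 0.1]
finger_gap: 1.0
grasp_force: 0.0
```

```bash
python3 -c "
from h import *
look(.609,-.111,.1,'w3.png')
to(608,-111,405,-2)"
```

```text
top 0.1533 bar (array([ 608.2, -113.3]), array([55.9, 18.3]), -5.1) plate (array([ 608.1, -113.3]), array([76.1, 75.8]), -4.8) c ((608.7702026367188, -113.57286834716797), 52.10248565673828)
ceramic (array([ 610.4, -113.3]), array([144.3,  83.5]), -13.0) 4994 zmax [0.0921 0.1049]
  collar (array([ 611.2, -107.1]), array([113. ,  67.8]), -14.8)
at [536.  -76.  399.5] yaw -1.6 tilt [-0.0004  0.0003] q7 -1.65 t 8.75 | shift [ 0.729  0.329 -0.056] turn z 0.004 alt -1.996
```

View pics/w3.png

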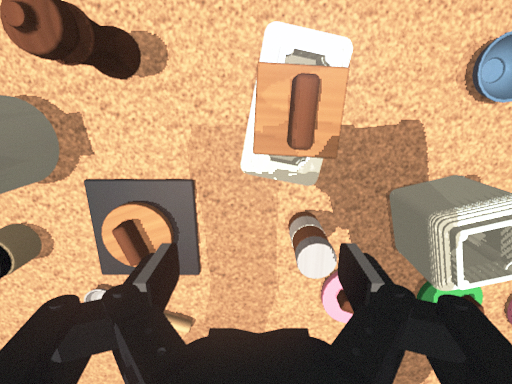

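The square lid sits at (300,110) with its bar at about -5°, the round lid is parked on the trivet, and the open square canister is at the right edge.

```bash
python3 -c "
from h import *
to(608,-111.5,301,-5)"
```

```text
at [536.  -76.  399.5] yaw -1.6 tilt [-0.0004  0.0003] q7 -1.65 t 8.75 | shift [0.73  0.335 0.984] turn z 0.038 alt -1.962
```

>>> step_arm:
  moves:
    - [[0.4,0.17,0],[0,0,0.04],1]
    - [[0.73,0.335,0],[0,0,0.04],1]
    - [[0.73,0.335,0.1],[0,0,0.04],1]
    - [[0.73,0.335,0.5],[0,0,0.04],1]
    - [[0.73,0.335,0.8],[0,0,0.04],1]
    - [[0.73,0.335,0.98],[0,0,0.04],1]
    - [[0.73,0.335,0.98],[0,0,0.04],1]
    - [[0.73,0.335,0.98],[0,0,0.04],1]

```text
time: 9.55
ee_pos: [0.6081, -0.1122, 0.3022]
eef_rot: [-0.0, 0.999, -0.047, 0.0]
force: [-0.6, -0.2, 0.0]
finger_gap: 0.999
grasp_force: 0.0
```

>>> step_arm:
  moves:
    - [[0,0,0],[0,0,0],0.1]
    - [[0,0,0],[0,0,0],0]
    - [[0,0,0],[0,0,0],0]
    - [[0,0,0],[0,0,0],0]
    - [[0,0,0],[0,0,0],0]
    - [[0,0,0],[0,0,0],0]

```text
time: 10.15
ee_pos: [0.6082, -0.1128, 0.3021]
eef_rot: [0.0, 0.999, -0.047, 0.0]
force: [-1.7, -0.9, 6.1]
finger_gap: 0.196
grasp_force: 39.4
```

>>> step_arm:
  moves:
    - [[0,0,-0.1],[0,0,0],0]
    - [[0,0,-0.3],[0,0,0],0]
    - [[0,0,-0.6],[0,0,0],0]
    - [[0,0,-0.95],[0,0,0],0]
    - [[0,0,-1],[0,0,0],0]
    - [[0,0,-1],[0,0,0],0]

```text
time: 10.75
ee_pos: [0.6082, -0.1128, 0.403]
eef_rot: [0.0, 0.999, -0.047, 0.001]
force: [0.4, 0.2, -1.9]
finger_gap: 0.201
grasp_force: 39.3
```

```bash
python3 -c "
from h import *
to(461,-316.5,400,13)"
```

```text
at [ 608.2 -112.8  403. ] yaw -5.4 tilt [ 0.002  -0.0003] q7 -1.66 t 10.75 | shift [-1.272  2.167  0.027] turn z -0.205 alt 1.795
```

>>> step_arm:
  moves:
    - [[-0.25,0.45,0],[0,0,0],0]
    - [[-0.5,0.9,0],[0,0,0],0]
    - [[-0.5,0.9,0],[0,0,0],0]

```text
time: 11.05
ee_pos: [0.5462, -0.2033, 0.4006]
eef_rot: [0.001, 0.999, -0.051, -0.002]
force: [1.1, 0.5, -1.9]
finger_gap: 0.203
grasp_force: 39.5
```

>>> step_arm:
  moves:
    - [[-0.25,0.45,0],[0,0,-0.08],0]
    - [[-0.5,0.9,0],[0,0,-0.15],0]
    - [[-0.5,0.9,0],[0,0,-0.205],0]
    - [[-0.5,0.9,0],[0,0,-0.205],0]
    - [[-0.5,0.9,0],[0,0,-0.205],0]

```text
time: 11.55
ee_pos: [0.4917, -0.2819, 0.401]
eef_rot: [-0.001, 0.994, 0.112, -0.0]
force: [1.0, 1.0, -1.7]
finger_gap: 0.201
grasp_force: 39.7
```

```bash
python3 -c "
from h import *
s,P=look(.4605,-.3173,.085,'w4.png')
to(460.5,-317.3,400,13)"
```

```text
top 0.22 bar (array([ 498.9, -280.6]), array([76.2, 62.6]), -77.2) plate (array([0., 0.]), array([0., 0.]), 0.0) c ((0.0, 0.0), 0.0)
ceramic (array([ 488.1, -333.2]), array([129. ,  67.8]), 57.7) 1206 zmax [0.0926 0.1045]
  collar (array([ 470.7, -360.1]), array([92.6,  9.2]), 14.4)
at [ 492.  -281.6  401.1] yaw 12.9 tilt [-0.0006  0.0009] q7 -1.03 t 11.6 | shift [-0.387  0.278  0.011] turn z -0.001 alt 1.999
```

View pics/w4.png

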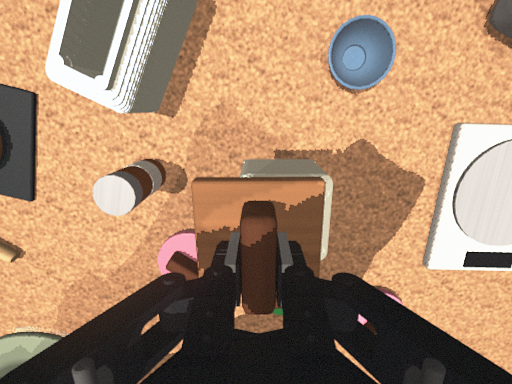

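The held square lid at (260,225) hides most of the square canister. From the plate's edges the lid is centred in the fingers to within 1 mm. Now going over and descending.

>>> step_arm:
  moves:
    - [[-0.2,0.14,0],[0,0,0],0]
    - [[-0.39,0.28,0],[0,0,0],0]
    - [[-0.39,0.28,0],[0,0,0],0]
    - [[-0.39,0.28,0.3],[0,0,0],0]
    - [[-0.39,0.28,0.6],[0,0,0],0]
    - [[-0.39,0.28,0.75],[0,0,0],0]
    - [[-0.39,0.28,0.8],[0,0,0],0]
    - [[-0.39,0.28,0.8],[0,0,0],0]

```text
time: 12.4
ee_pos: [0.4605, -0.3177, 0.3213]
eef_rot: [-0.0, 0.994, 0.114, -0.0]
force: [0.1, -0.3, -2.1]
finger_gap: 0.203
grasp_force: 39.7
```

```bash
python3 -c "
from h import *
to(460.5,-317.3,305,13)"
```

```text
at [ 460.5 -317.7  321.3] yaw 13.0 tilt [-0.0006  0.0007] q7 -0.96 t 12.4 | shift [ 0.001 -0.004  0.163] turn z 0.0 alt -2.0
```

>>> step_arm:
  moves:
    - [[0,0,0.03],[0,0,0],0]
    - [[0,0,0.06],[0,0,0],0]
    - [[0,0,0.09],[0,0,0],0]
    - [[0,0,0.11],[0,0,0],0]
    - [[0,0,0.12],[0,0,0],0]
    - [[0,0,0.13],[0,0,0],0]
    - [[0,0,0.14],[0,0,0],0]
    - [[0,0,0.14],[0,0,0],0]

```text
time: 13.2
ee_pos: [0.4598, -0.3186, 0.3076]
eef_rot: [-0.0, 0.994, 0.113, -0.0]
force: [0.7, -0.2, -2.2]
finger_gap: 0.209
grasp_force: 39.7
```

>>> step_arm:
  moves:
    - [[0,0,0.01],[0,0,0],0]
    - [[0,0,0.02],[0,0,0],0]
    - [[0,0,0.025],[0,0,0],0]
    - [[0,0,0.025],[0,0,0],0]

```text
time: 13.6
ee_pos: [0.4598, -0.3185, 0.3052]
eef_rot: [-0.0, 0.994, 0.113, -0.0]
force: [-0.4, -0.1, -1.9]
finger_gap: 0.204
grasp_force: 39.7
```

>>> step_arm:
  moves:
    - [[0,0,0.005],[0,0,0],0]
    - [[0,0,0.01],[0,0,0],0]
    - [[0,0,0.01],[0,0,0],0]

```text
time: 13.9
ee_pos: [0.4598, -0.3185, 0.3051]
eef_rot: [0.0, 0.994, 0.113, 0.0]
force: [-5.8, 3.5, 15.6]
finger_gap: 0.202
grasp_force: 42.2
```

>>> step_arm:
  moves:
    - [[0,0,-0.01],[0,0,0],0]
    - [[0,0,-0.01],[0,0,0],0.6]
    - [[0,0,-0.01],[0,0,0],1]
    - [[0,0,-0.01],[0,0,0],1]
    - [[0,0,-0.01],[0,0,0],1]
    - [[0,0,-0.01],[0,0,0],1]

```text
time: 14.5
ee_pos: [0.4598, -0.3186, 0.3051]
eef_rot: [-0.0, 0.994, 0.113, -0.0]
force: [-0.2, -0.5, -0.3]
finger_gap: 0.998
grasp_force: 0.0
```

>>> step_arm:
  moves:
    - [[0,0,-0.2],[0,0,0],1]
    - [[0,0,-0.6],[0,0,0],1]
    - [[0,0,-1],[0,0,0],1]
    - [[0,0,-1],[0,0,0],1]

```text
time: 14.9
ee_pos: [0.4606, -0.319, 0.4101]
eef_rot: [0.002, 0.994, 0.113, 0.003]
force: [0.9, -0.6, -1.2]
finger_gap: 1.001
grasp_force: 0.0
```

```bash
python3 -c "
from h import *
s,P=snap('side'); b=P[(np.hypot(P[...,0]-.4605,P[...,1]+.3175)<.05)&(P[...,2]>.1)&(P[...,2]<.17)]; print(np.histogram(b[:,2],np.arange(.1,.171,.005)))
to(581,200,405,96.5)"
```

```text
(array([ 37,  46,  24,  19,  29, 125,  22,  18,  22,  19,  22,  39,   0,
         0]), array([0.1  , 0.105, 0.11 , 0.115, 0.12 , 0.125, 0.13 , 0.135, 0.14 ,
       0.145, 0.15 , 0.155, 0.16 , 0.165, 0.17 ]))
at [ 460.1 -318.8  407.6] yaw 13.0 tilt [ 0.0035 -0.0023] q7 -0.93 t 14.95 | shift [ 2.345 -4.783  0.018] turn z -0.928 alt 1.072
```

>>> step_arm:
  moves:
    - [[0.25,-0.5,0],[0,0,0],1]
    - [[0.47,-0.96,0],[0,0,0],1]
    - [[0.47,-0.96,0],[0,0,0],1]

```text
time: 15.25
ee_pos: [0.4851, -0.2091, 0.4046]
eef_rot: [-0.001, 0.993, 0.116, -0.0]
force: [0.6, -0.5, 0.5]
finger_gap: 1.001
grasp_force: 0.0
```

>>> step_arm:
  moves:
    - [[0.25,-0.5,0],[0,0,0],1]
    - [[0.47,-0.96,0],[0,0,0],1]
    - [[0.47,-0.96,0],[0,0,0],1]

```text
time: 15.55
ee_pos: [0.509, -0.1048, 0.4046]
eef_rot: [-0.001, 0.993, 0.117, -0.0]
force: [-0.7, -0.6, 0.1]
finger_gap: 0.996
grasp_force: 0.0
```

>>> step_arm:
  moves:
    - [[0.25,-0.5,0],[0,0,0],1]
    - [[0.47,-0.96,0],[0,0,0],1]
    - [[0.47,-0.96,0],[0,0,0],1]

```text
time: 15.85
ee_pos: [0.5328, -0.0006, 0.4045]
eef_rot: [-0.001, 0.993, 0.117, -0.0]
force: [-0.1, -0.7, 1.4]
finger_gap: 1.0
grasp_force: 0.0
```

>>> step_arm:
  moves:
    - [[0.25,-0.5,0],[0,0,0],1]
    - [[0.47,-0.96,0],[0,0,0],1]
    - [[0.47,-0.96,0],[0,0,0],1]

```text
time: 16.15
ee_pos: [0.5566, 0.1036, 0.4044]
eef_rot: [-0.001, 0.993, 0.117, -0.0]
force: [-1.4, -1.3, -0.7]
finger_gap: 1.001
grasp_force: 0.0
```

>>> step_arm:
  moves:
    - [[0.2,-0.4,0],[0,0,-0.09],1]
    - [[0.45,-0.8,0],[0,0,-0.18],1]
    - [[0.45,-0.8,0],[0,0,-0.27],1]
    - [[0.45,-0.8,0],[0,0,-0.36],1]
    - [[0.45,-0.8,0],[0,0,-0.45],1]
    - [[0.45,-0.8,0],[0,0,-0.54],1]
    - [[0.45,-0.8,0],[0,0,-0.63],1]
    - [[0.45,-0.8,0],[0,0,-0.72],1]

```text
time: 16.95
ee_pos: [0.5823, 0.1857, 0.4043]
eef_rot: [-0.0, 0.776, 0.63, -0.001]
force: [1.2, -0.9, 0.1]
finger_gap: 0.998
grasp_force: 0.0
```

>>> step_arm:
  moves:
    - [[0,0,0],[0,0,-0.09],1]
    - [[0,0,0],[0,0,-0.18],1]
    - [[0,0,0],[0,0,-0.2],1]
    - [[0,0,0],[0,0,-0.2],1]

```text
time: 17.35
ee_pos: [0.5824, 0.1856, 0.4046]
eef_rot: [-0.0, 0.671, 0.741, -0.0]
force: [1.2, -0.5, -0.1]
finger_gap: 1.001
grasp_force: 0.0
```

```bash
python3 -c "
from h import *
look(.581,.248,.085,'w5.png')
to(581,248,319,96.5)"
```

```text
top 0.1731 bar (array([581.3, 246.6]), array([55.4, 18. ]), -83.2) plate (array([581.3, 246.2]), array([116.4,  56.1]), -82.7) c ((581.2217407226562, 246.3580322265625), 62.85940170288086)
ceramic (array([579.5, 248.2]), array([112.1,  90.9]), 9.7) 2557 zmax [0.1104 0.1247]
  collar (array([580.7, 245.2]), array([91. , 68.3]), 5.7)
at [582.4 185.8 404.7] yaw 95.6 tilt [-0.0007  0.    ] q7 -0.63 t 17.4 | shift [0.621 0.047 0.857] turn z -0.01 alt 1.99
```

View pics/w5.png

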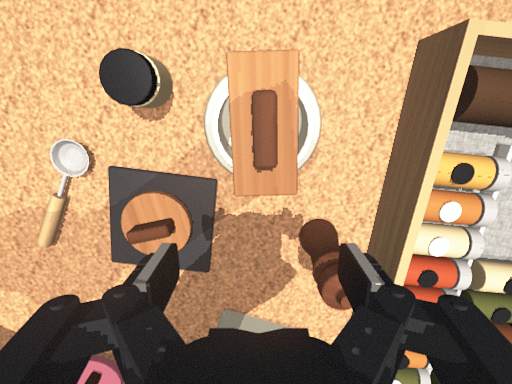

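The oblong lid lies across the round canister at (262,122), and the round lid is still parked on the trivet.

>>> step_arm:
  moves:
    - [[0.4,0.04,0],[0,0,-0.015],1]
    - [[0.61,0.04,0],[0,0,-0.015],1]
    - [[0.61,0.04,0],[0,0,-0.015],1]
    - [[0.61,0.04,0.4],[0,0,-0.015],1]
    - [[0.61,0.04,0.7],[0,0,-0.015],1]
    - [[0.61,0.04,0.83],[0,0,-0.015],1]
    - [[0.61,0.04,0.83],[0,0,-0.015],1]
    - [[0.61,0.04,0.83],[0,0,-0.015],1]

```text
time: 18.2
ee_pos: [0.5805, 0.2471, 0.3233]
eef_rot: [0.0, 0.662, 0.75, 0.001]
force: [-0.5, 0.7, 0.6]
finger_gap: 0.998
grasp_force: 0.0
```

>>> step_arm:
  moves:
    - [[0,0,0],[0,0,0],0.1]
    - [[0,0,0],[0,0,0],0]
    - [[0,0,0],[0,0,0],0]
    - [[0,0,0],[0,0,0],0]
    - [[0,0,0],[0,0,0],0]
    - [[0,0,0],[0,0,0],0]

```text
time: 18.8
ee_pos: [0.5802, 0.2471, 0.3225]
eef_rot: [0.0, 0.662, 0.75, 0.0]
force: [-2.1, -1.2, 6.4]
finger_gap: 0.205
grasp_force: 42.6
```

>>> step_arm:
  moves:
    - [[0,0,-0.1],[0,0,0],0]
    - [[0,0,-0.3],[0,0,0],0]
    - [[0,0,-0.6],[0,0,0],0]
    - [[0,0,-0.8],[0,0,0],0]
    - [[0,0,-0.85],[0,0,0],0]
    - [[0,0,-0.85],[0,0,0],0]

```text
time: 19.4
ee_pos: [0.5802, 0.247, 0.4077]
eef_rot: [0.0, 0.662, 0.75, 0.0]
force: [-0.3, 0.4, -1.8]
finger_gap: 0.2
grasp_force: 41.7
```

```bash
python3 -c "
from h import *
to(610,-113,405,-13)"
```

```text
at [580.2 247.  407.7] yaw 97.2 tilt [0.0009 0.0003] q7 -0.69 t 19.4 | shift [-3.609 -0.152  0.027] turn z -0.776 alt 1.224
```

```bash
python3 - <<'E'
from h import *
for n in ['scene','side']:
    s,P=snap(n,n+'2.png'); Z=P[...,2]; hsv=cv2.cvtColor(s['frame'],cv2.COLOR_RGB2HSV).astype(int)
    c=P[(np.hypot(P[...,0]-.61,P[...,1]+.113)<.09)&(Z>.1)&(Z<.112)]
    print(n,'collar',rect(c),len(c))
    c=P[(np.hypot(P[...,0]-.581,P[...,1]-.247)<.075)&(Z>.119)&(Z<.132)]
    print(n,'round',rect(c),cv2.minEnclosingCircle((c[:,:2]*1000).astype(np.float32)),len(c))
E
```

```text
scene collar (array([ 609.4, -109.9]), array([112.5,  63.1]), -13.6) 291
scene round (array([593.8, 248.1]), array([92.5, 64.5]), -81.5) ((580.1069946289062, 245.64341735839844), 46.675514221191406) 205
side collar (array([ 609.6, -110.1]), array([113.2,  59. ]), -14.0) 188
side round (array([577.5, 251. ]), array([91.8, 86.1]), 40.5) ((579.3553466796875, 247.13040161132812), 47.17479705810547) 249
```

>>> step_arm:
  moves:
    - [[-0.5,0,0],[0,0,0],0]
    - [[-1,-0.04,0],[0,0,0],0]
    - [[-1,-0.04,0],[0,0,0],0]

```text
time: 19.8
ee_pos: [0.5898, 0.1401, 0.4055]
eef_rot: [0.001, 0.665, 0.747, -0.002]
force: [-0.4, 0.1, -0.9]
finger_gap: 0.203
grasp_force: 41.7
```

>>> step_arm:
  moves:
    - [[-0.5,0,0],[0,0,0],0]
    - [[-1,-0.04,0],[0,0,0],0]
    - [[-1,-0.04,0],[0,0,0],0]

```text
time: 20.1
ee_pos: [0.5977, 0.0402, 0.4055]
eef_rot: [0.0, 0.665, 0.747, -0.002]
force: [1.2, 0.1, -0.8]
finger_gap: 0.2
grasp_force: 41.7
```

>>> step_arm:
  moves:
    - [[-0.3,0,0],[0,0,-0.09],0]
    - [[-0.7,-0.04,0],[0,0,-0.18],0]
    - [[-0.7,-0.04,0],[0,0,-0.27],0]
    - [[-0.7,-0.04,0],[0,0,-0.36],0]
    - [[-0.7,-0.04,0],[0,0,-0.45],0]
    - [[-0.7,-0.04,0],[0,0,-0.54],0]
    - [[-0.7,-0.04,0],[0,0,-0.63],0]
    - [[-0.7,-0.04,0],[0,0,-0.72],0]

```text
time: 20.9
ee_pos: [0.6018, -0.0223, 0.4061]
eef_rot: [-0.001, 0.154, 0.988, 0.0]
force: [-0.1, 0.5, -1.4]
finger_gap: 0.205
grasp_force: 41.7
```

>>> step_arm:
  moves:
    - [[0,0,0],[0,0,-0.055],0]
    - [[0,0,0],[0,0,-0.055],0]
    - [[0,0,0],[0,0,-0.055],0]

```text
time: 21.2
ee_pos: [0.6019, -0.0224, 0.4065]
eef_rot: [-0.001, 0.115, 0.993, 0.0]
force: [-0.3, -0.5, -1.4]
finger_gap: 0.199
grasp_force: 41.7
```

```bash
python3 - <<'E'
from h import *
s,P=snap('wrist','w6.png'); to(610.3,-113,405,-13)
c=P[(np.hypot(P[...,0]-.61,P[...,1]+.113)<.11)&(P[...,2]>.075)&(P[...,2]<.112)]; print(rect(c),len(c))
st=arm.get_state(); e=st['ee_pos']; Z=P[...,2]; b=P[(np.hypot(P[...,0]-e[0],P[...,1]-e[1])<.075)&(Z>e[2]-.182)&(Z<e[2]-.172)]; print('plate',rect(b),len(b))
E
```

```text
at [601.9 -22.3 406.7] yaw 166.7 tilt [-0.0007  0.0002] q7 0.82 t 21.25 | shift [-0.29  -0.863  0.017] turn z -0.003 alt 1.997
(array([ 608. , -115.9]), array([145.8,  78.8]), -15.4) 5850
plate (array([602.6, -22.3]), array([115.8,  55.8]), -13.2) 8362
```

View pics/w6.png

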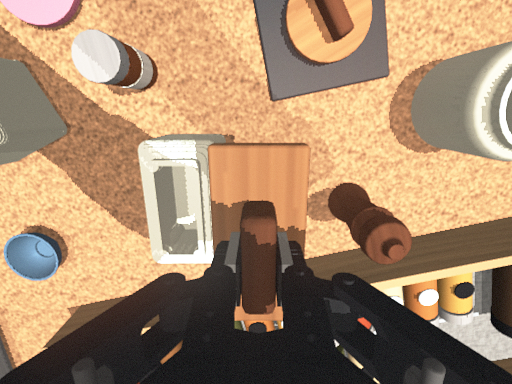

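The oblong canister is left at (180,200), partly behind the held oblong lid at (258,200). The lid is centred in the fingers and the yaw matches. Proceeding.

>>> step_arm:
  moves:
    - [[-0.15,-0.43,0],[0,0,0],0]
    - [[-0.28,-0.86,0],[0,0,0],0]
    - [[-0.28,-0.86,0],[0,0,0],0]
    - [[-0.28,-0.86,0.3],[0,0,0],0]
    - [[-0.28,-0.86,0.6],[0,0,0],0]
    - [[-0.28,-0.86,0.85],[0,0,0],0]
    - [[-0.28,-0.86,0.93],[0,0,0],0]
    - [[-0.28,-0.86,0.93],[0,0,0],0]

```text
time: 22.05
ee_pos: [0.6096, -0.1122, 0.3136]
eef_rot: [-0.001, 0.114, 0.993, 0.0]
force: [-0.4, 0.4, -0.3]
finger_gap: 0.201
grasp_force: 41.6
```

```bash
python3 - <<'E'
from h import *
to(609,-112.5,296,-13.4)
for n in ['side','wrist']:
    s,P=snap(n,n+'7.png'); Z=P[...,2]
    c=P[(np.hypot(P[...,0]-.61,P[...,1]+.113)<.1)&(Z>.1)&(Z<.108)]; print(n,len(c), rect(c) if len(c) else '')
E
```

```text
at [ 609.6 -112.2  313.6] yaw 166.9 tilt [-0.0014  0.0004] q7 0.9 t 22.05 | shift [ 0.005 -0.005  0.176] turn z 0.003 alt -1.997
side 108 (array([ 609.8, -108.7]), array([112.2,  53.9]), -13.3)
wrist 138 (array([ 555.9, -100.5]), array([45.3,  0.9]), 76.9)
```

View pics/wrist7.png

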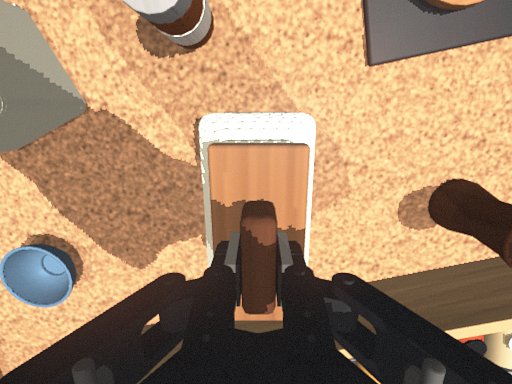

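Lid plate (columns 209–309) and canister body (201–315) are centred on each other, and the front collar edge matches within 1 mm. Lowering.

>>> step_arm:
  moves:
    - [[0,0,0.04],[0,0,0],0]
    - [[0,0,0.08],[0,0,0],0]
    - [[0,0,0.11],[0,0,0],0]
    - [[0,0,0.13],[0,0,0],0]
    - [[0,0,0.15],[0,0,0],0]
    - [[0,0,0.16],[0,0,0],0]
    - [[0,0,0.17],[0,0,0],0]
    - [[0,0,0.17],[0,0,0],0]

```text
time: 22.95
ee_pos: [0.6097, -0.1124, 0.2971]
eef_rot: [-0.0, 0.114, 0.993, 0.0]
force: [0.1, 0.3, -0.9]
finger_gap: 0.204
grasp_force: 41.6
```

>>> step_arm:
  moves:
    - [[0,0,0.01],[0,0,0],0]
    - [[0,0,0.01],[0,0,0],0]

```text
time: 23.15
ee_pos: [0.6097, -0.1124, 0.2961]
eef_rot: [-0.0, 0.114, 0.993, 0.0]
force: [-0.1, 0.3, -0.8]
finger_gap: 0.199
grasp_force: 41.6
```

>>> step_arm:
  moves:
    - [[0,0,0.01],[0,0,0],0]
    - [[0,0,0.015],[0,0,0],0]
    - [[0,0,0.015],[0,0,0],0]

```text
time: 23.45
ee_pos: [0.6098, -0.1123, 0.2955]
eef_rot: [0.0, 0.114, 0.993, -0.0]
force: [-4.7, 0.4, 11.6]
finger_gap: 0.204
grasp_force: 43.4
```

Seated at the expected height. Release, retreat and go for the round lid.

>>> step_arm:
  moves:
    - [[0,0,-0.005],[0,0,0],0]
    - [[0,0,-0.005],[0,0,0],0.6]
    - [[0,0,-0.005],[0,0,0],1]
    - [[0,0,-0.005],[0,0,0],1]
    - [[0,0,-0.005],[0,0,0],1]
    - [[0,0,-0.005],[0,0,0],1]

```text
time: 24.05
ee_pos: [0.6097, -0.1124, 0.2952]
eef_rot: [-0.0, 0.114, 0.993, 0.0]
force: [-1.2, 0.7, 0.4]
finger_gap: 0.997
grasp_force: 0.0
```

>>> step_arm:
  moves:
    - [[0,0,-0.2],[0,0,0],1]
    - [[0,0,-0.6],[0,0,0],1]
    - [[0,0,-1],[0,0,0],1]
    - [[0,0,-1],[0,0,0],1]

```text
time: 24.45
ee_pos: [0.6106, -0.1119, 0.4002]
eef_rot: [0.003, 0.114, 0.993, 0.0]
force: [0.7, 0.9, -0.6]
finger_gap: 0.999
grasp_force: 0.0
```

```bash
python3 -c "
from h import *
look(.61,-.1125,.06); look(.449,.0945,.09)
to(480,30,405,18)"
```

```text
top 0.1462 bar (array([ 609.9, -112.4]), array([54.3, 17.9]), -13.8) plate (array([ 610.9, -112.9]), array([115.7,  55. ]), -13.1) c ((610.0210571289062, -112.5843734741211), 59.97566604614258)
ceramic (array([ 606.1, -111.6]), array([110.5,  83.9]), -12.9) 1814 zmax [0.0907 0.1148]
  collar (array([615.2, -85. ]), array([102.7,   0.9]), -12.9)
at [ 609.7 -112.5  395.9] yaw 166.9 tilt [ 0.0013 -0.0006] q7 0.97 t 24.55 | shift [ 1.586  1.094 -0.094] turn z -0.346 alt 1.654
```

>>> step_arm:
  moves:
    - [[0.45,0.35,-0.05],[0,0,0],1]
    - [[0.8,0.65,-0.05],[0,0,0],1]
    - [[1,0.82,-0.05],[0,0,0],1]
    - [[1,0.82,-0.05],[0,0,0],1]

```text
time: 24.95
ee_pos: [0.5288, -0.0069, 0.3999]
eef_rot: [-0.001, 0.112, 0.994, -0.0]
force: [0.8, -1.6, 0.5]
finger_gap: 1.001
grasp_force: 0.0
```

>>> step_arm:
  moves:
    - [[0.45,0.35,0],[0,0,-0.09],1]
    - [[0.8,0.65,0],[0,0,-0.18],1]
    - [[1,0.82,0],[0,0,-0.27],1]
    - [[1,0.82,0],[0,0,-0.345],1]
    - [[1,0.82,0],[0,0,-0.345],1]
    - [[1,0.82,0],[0,0,-0.345],1]

```text
time: 25.55
ee_pos: [0.4525, 0.0918, 0.3996]
eef_rot: [-0.0, -0.154, 0.988, 0.0]
force: [-0.2, -1.1, -0.4]
finger_gap: 1.001
grasp_force: 0.0
```

```bash
python3 -c "
from h import *
to(449.2,94.5,303,18)
s,P=snap('side');b=P[(np.hypot(P[...,0]-.449,P[...,1]-.0945)<.07)&(P[...,2]>.02)&(P[...,2]<.1)]
print(rect(b[b[:,2]<.04]),rect(b[b[:,2]>.05]),len(b))"
```

```text
at [452.5  91.8 399.6] yaw -162.3 tilt [-0.0011  0.0004] q7 1.02 t 25.55 | shift [0.022 0.035 0.966] turn z -0.004 alt 1.996
(array([449.2,  97.6]), array([95.2, 93.3]), -77.8) (array([448.3,  97.4]), array([54.4, 23.6]), 9.7) 702
```

>>> step_arm:
  moves:
    - [[0.02,0.035,0.2],[0,0,0],1]
    - [[0.02,0.035,0.5],[0,0,0],1]
    - [[0.02,0.035,0.97],[0,0,0],1]
    - [[0.02,0.035,0.97],[0,0,0],1]

```text
time: 26.0
ee_pos: [0.4481, 0.0943, 0.2995]
eef_rot: [-0.003, -0.155, 0.988, -0.0]
force: [-0.7, 0.1, 0.5]
finger_gap: 0.998
grasp_force: 0.0
```

>>> step_arm:
  moves:
    - [[0,0,0.4],[0,0,0],1]
    - [[0,0,0.7],[0,0,0],1]
    - [[0,0,0.9],[0,0,0],1]
    - [[0,0,0.97],[0,0,0],1]
    - [[0,0,0.98],[0,0,0],1]
    - [[0,0,0.98],[0,0,0],1]

```text
time: 26.6
ee_pos: [0.4497, 0.0954, 0.2065]
eef_rot: [0.001, -0.156, 0.988, -0.0]
force: [0.1, 0.6, 0.1]
finger_gap: 1.001
grasp_force: 0.0
```

>>> step_arm:
  moves:
    - [[0,0,0],[0,0,0],0.1]
    - [[0,0,0],[0,0,0],0]
    - [[0,0,0],[0,0,0],0]
    - [[0,0,0],[0,0,0],0]
    - [[0,0,0],[0,0,0],0]
    - [[0,0,0],[0,0,0],0]

```text
time: 27.2
ee_pos: [0.4491, 0.0953, 0.2054]
eef_rot: [0.0, -0.156, 0.988, -0.0]
force: [-0.4, -1.8, 8.2]
finger_gap: 0.206
grasp_force: 39.4
```

>>> step_arm:
  moves:
    - [[0,0,-0.1],[0,0,0],0]
    - [[0,0,-0.3],[0,0,0],0]
    - [[0,0,-0.7],[0,0,0],0]
    - [[0,0,-1],[0,0,0],0]
    - [[0,0,-1],[0,0,0],0]

```text
time: 27.7
ee_pos: [0.4496, 0.0958, 0.3087]
eef_rot: [0.002, -0.156, 0.988, -0.0]
force: [-0.5, -1.1, -3.0]
finger_gap: 0.202
grasp_force: 39.5
```

>>> step_arm:
  moves:
    - [[0,0,-0.5],[0,0,0],0]
    - [[0,0,-0.95],[0,0,0],0]
    - [[0,0,-0.95],[0,0,0],0]

```text
time: 28.0
ee_pos: [0.4496, 0.0962, 0.4044]
eef_rot: [0.003, -0.156, 0.988, -0.0]
force: [0.4, -0.1, -2.0]
finger_gap: 0.202
grasp_force: 40.2
```

```bash
python3 -c "
from h import *
s,P=snap('wrist','w8.png');Z=P[...,2]
st=arm.get_state(); e=st['ee_pos']; b=P[(np.hypot(P[...,0]-e[0],P[...,1]-e[1])<.07)&(Z>e[2]-.186)&(Z<e[2]-.172)]; print('plate',rect(b),len(b),cv2.minEnclosingCircle((b[:,:2]*1000).astype(np.float32)))
c=P[(np.hypot(P[...,0]-.58,P[...,1]-.247)<.08)&(Z>.115)&(Z<.132)]; print(len(c),len(c)>9 and (rect(c),cv2.minEnclosingCircle((c[:,:2]*1000).astype(np.float32))))
to(580,247,403,18)"
```

```text
plate (array([447.9,  96.4]), array([95. , 91.4]), 74.8) 10672 ((449.9721984863281, 95.92420196533203), 47.83869171142578)
47 ((array([616.2, 267. ]), array([12.1,  4.8]), -75.1), ((615.7127685546875, 266.9139099121094), 6.065236568450928))
at [449.2  95.4 402. ] yaw -162.1 tilt [ 0.0032 -0.0002] q7 1.03 t 28.05 | shift [-1.711  1.04  -0.006] turn z -0.001 alt 1.999
```

View pics/w8.png

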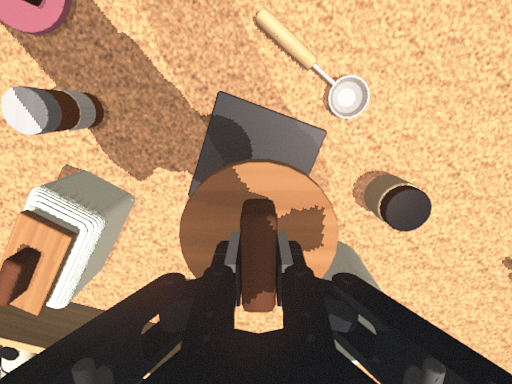

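The held round lid is at (258,230), centred in the fingers. The round canister is hidden behind the gripper, so I'll overshoot it to look back at its mouth.

>>> step_arm:
  moves:
    - [[-0.5,0.2,0],[0,0,0],0]
    - [[-1,0.35,0],[0,0,0],0]
    - [[-1,0.35,0],[0,0,0],0]

```text
time: 28.35
ee_pos: [0.5357, 0.1621, 0.3985]
eef_rot: [-0.0, -0.157, 0.988, 0.001]
force: [-1.0, -0.4, -1.1]
finger_gap: 0.201
grasp_force: 40.1
```

>>> step_arm:
  moves:
    - [[-0.5,0.2,0],[0,0,0],0]
    - [[-1,0.35,0],[0,0,0],0]
    - [[-1,0.35,0],[0,0,0],0]

```text
time: 28.65
ee_pos: [0.6197, 0.2265, 0.3978]
eef_rot: [-0.001, -0.157, 0.988, 0.001]
force: [-2.2, -0.3, -1.7]
finger_gap: 0.206
grasp_force: 40.1
```

>>> step_arm:
  moves:
    - [[-0.5,0.2,0],[0,0,0],0]
    - [[-0.95,0.35,0],[0,0,0],0]
    - [[-0.95,0.35,0],[0,0,0],0]
    - [[-0.95,0.35,0],[0,0,0],0]

```text
time: 29.05
ee_pos: [0.6969, 0.2873, 0.3978]
eef_rot: [-0.001, -0.157, 0.988, -0.0]
force: [-1.2, -0.3, -1.8]
finger_gap: 0.203
grasp_force: 40.1
```

```bash
python3 - <<'E'
from h import *
s,P=snap('wrist','w9.png');Z=P[...,2]
c=P[(np.hypot(P[...,0]-.58,P[...,1]-.247)<.08)&(Z>.119)&(Z<.13)]*1000
A=np.c_[2*c[:,:2],np.ones(len(c))]; k=np.linalg.lstsq(A,(c[:,:2]**2).sum(1),rcond=None)[0]
print(len(c),rect(c/1000),cv2.minEnclosingCircle(c[:,:2].astype(np.float32)),'lsq',k[:2],np.sqrt(k[2]+k[0]**2+k[1]**2),np.median(c[:,2]))
to(580,247,403,18)
E
```

```text
2157 (array([586.3, 248.2]), array([91.6, 78.8]), -71.9) ((580.7466430664062, 246.35096740722656), 45.87864685058594) lsq [581.15913621 246.54991572] 42.468241070940906 123.18249235008719
at [696.7 286.4 398.5] yaw -162.0 tilt [-0.0021 -0.0012] q7 1.0 t 29.1 | shift [ 1.232 -0.014 -0.042] turn z 0.0 alt -2.0
```

View pics/w9.png

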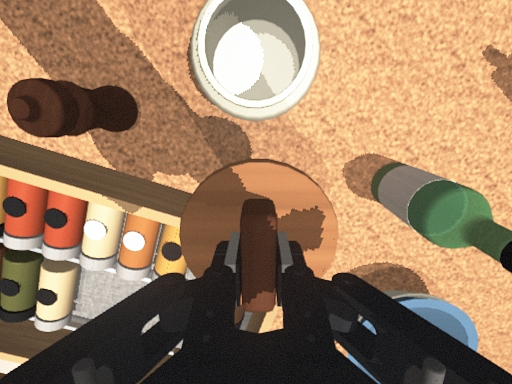

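The open round canister is at (255,45); its rim circle fits a 45.9 mm radius (46 expected), centre (581, 246.4).

>>> step_arm:
  moves:
    - [[0.4,-0.01,0],[0,0,0],0]
    - [[0.7,-0.025,0],[0,0,0],0]
    - [[0.7,-0.025,0],[0,0,0],0]

```text
time: 29.4
ee_pos: [0.6284, 0.2602, 0.4004]
eef_rot: [-0.001, -0.157, 0.988, -0.001]
force: [0.7, 0.3, -0.5]
finger_gap: 0.202
grasp_force: 40.1
```

>>> step_arm:
  moves:
    - [[0.3,0,0],[0,0,0],0]
    - [[0.53,0,0],[0,0,0],0]
    - [[0.53,0,0],[0,0,0],0]
    - [[0.53,0,0.2],[0,0,0],0]
    - [[0.53,0,0.45],[0,0,0],0]
    - [[0.53,0,0.6],[0,0,0],0]
    - [[0.53,0,0.66],[0,0,0],0]
    - [[0.53,0,0.66],[0,0,0],0]

```text
time: 30.2
ee_pos: [0.5811, 0.2457, 0.3338]
eef_rot: [-0.0, -0.156, 0.988, -0.0]
force: [0.1, -0.4, -1.2]
finger_gap: 0.202
grasp_force: 40.1
```

```bash
python3 -c "
from h import *
to(580.5,246,315.4,18)"
```

```text
at [581.1 245.7 333.8] yaw -162.0 tilt [-0.0008 -0.0003] q7 0.83 t 30.2 | shift [0.005 0.005 0.184] turn z -0.0 alt 2.0
```

>>> step_arm:
  moves:
    - [[0,0,0.04],[0,0,0],0]
    - [[0,0,0.08],[0,0,0],0]
    - [[0,0,0.11],[0,0,0],0]
    - [[0,0,0.13],[0,0,0],0]
    - [[0,0,0.15],[0,0,0],0]
    - [[0,0,0.16],[0,0,0],0]
    - [[0,0,0.17],[0,0,0],0]
    - [[0,0,0.17],[0,0,0],0]

```text
time: 31.0
ee_pos: [0.5811, 0.2458, 0.3171]
eef_rot: [-0.0, -0.156, 0.988, -0.0]
force: [0.0, 0.2, -2.0]
finger_gap: 0.202
grasp_force: 40.1
```

>>> step_arm:
  moves:
    - [[0,0,0.01],[0,0,0],0]
    - [[0,0,0.015],[0,0,0],0]
    - [[0,0,0.015],[0,0,0],0]

```text
time: 31.3
ee_pos: [0.5811, 0.2459, 0.3156]
eef_rot: [-0.0, -0.156, 0.988, -0.0]
force: [0.3, 1.1, -2.0]
finger_gap: 0.205
grasp_force: 40.1
```

>>> step_arm:
  moves:
    - [[0,0,0.01],[0,0,0],0]
    - [[0,0,0.01],[0,0,0],0]

```text
time: 31.5
ee_pos: [0.5811, 0.2459, 0.3155]
eef_rot: [0.0, -0.156, 0.988, -0.0]
force: [-2.8, -3.3, 11.1]
finger_gap: 0.199
grasp_force: 41.8
```

>>> step_arm:
  moves:
    - [[0,0,-0.005],[0,0,0],0]
    - [[0,0,-0.005],[0,0,0],0.6]
    - [[0,0,-0.005],[0,0,0],1]
    - [[0,0,-0.005],[0,0,0],1]
    - [[0,0,-0.005],[0,0,0],1]
    - [[0,0,-0.005],[0,0,0],1]

```text
time: 32.1
ee_pos: [0.5811, 0.2459, 0.3151]
eef_rot: [-0.0, -0.156, 0.988, 0.0]
force: [-0.7, 0.5, 0.5]
finger_gap: 1.0
grasp_force: 0.0
```

>>> step_arm:
  moves:
    - [[0,0,-0.2],[0,0,0],1]
    - [[0,0,-0.6],[0,0,0],1]
    - [[0,0,-1],[0,0,0],1]
    - [[0,0,-1],[0,0,0],1]
    - [[0,0,-1],[0,0,0],1]

```text
time: 32.6
ee_pos: [0.5811, 0.2458, 0.4159]
eef_rot: [0.001, -0.156, 0.988, -0.0]
force: [0.1, -0.7, -1.2]
finger_gap: 1.0
grasp_force: 0.0
```

```bash
python3 - <<'E'
from h import *
s,P=snap('scene','final.png'); Z=P[...,2]
for n,x,y,h in [('round',.581,.246,.152),('square',.4605,-.3175,.142),('oblong',.61,-.1125,.132)]:
    b=P[(np.hypot(P[...,0]-x,P[...,1]-y)<.045)&(abs(Z-(h-.015))<.006)]
    t=P[(np.hypot(P[...,0]-x,P[...,1]-y)<.045)&(Z>h+.008)&(Z<h+.03)]
    print(n,'plate z',np.median(b[:,2]),'exp',h-.015,'slope',np.linalg.lstsq(np.c_[b[:,:2],np.ones(len(b))],b[:,2],rcond=None)[0][:2].round(3),'bar',rect(t))
print(arm.get_state()['force'])
E
```

```text
round plate z 0.1374953897103396 exp 0.137 slope [-0.003 -0.004] bar (array([580.6, 246. ]), array([54.6, 17.8]), 18.0)
square plate z 0.12742832361870615 exp 0.127 slope [ 0.001 -0.012] bar (array([ 461., -318.]), array([54.7, 22.6]), 11.8)
oblong plate z 0.11716966816674168 exp 0.117 slope [-0.011 -0.035] bar (array([ 610.4, -111.5]), array([54.7, 18.8]), -13.0)
[-1.05226833  0.0939607  -0.10504263]
```

View pics/final.png

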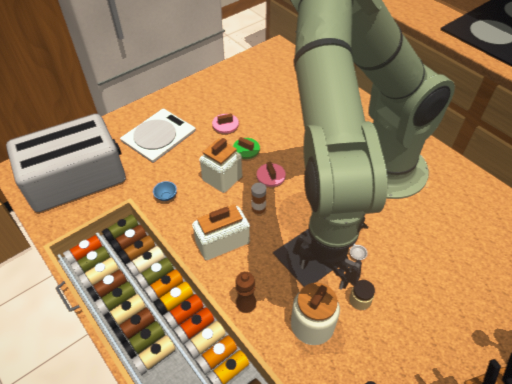

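The picture shows every lid closed on its own canister: square (221,162), oblong (221,230), round (316,310). The mill and jars are standing, and the plate heights match.

```bash
python3 -c "
from workcell import arm
print(arm.job_done())"
```

```text
the job is handed in; nothing more can be done
None
```

I put all three lids back on their own canisters and handed the job in at about 33 s. Measured plate heights were within 1 mm of fully seated, and the pepper mill and spice jars were still standing; the hand-in returned no verdict.

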